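# Charge the ball-mill jar and offer up its lid

### The arm

A 6-joint arm with a two-finger parallel gripper is mounted at the origin on the work surface. World frame = base frame: x ahead of the robot, y to its left, z up, the work surface at z = 0. Lengths are in mm, angles in rad, forces in N, time in s.
With the tool pointing down it reaches from about 275 to 825 mm from the base axis. Payload 5.2 kg.
Tool frame: the origin (TCP) lies at the very end of the fingers, on their centre line; the grasp point (between the pads) lies 19 mm behind it; z points along the fingers, y is the line along which they close (so a half turn about z gives the same grasp; the last joint's range is limited). The gripper opens to 93 mm and grips with 3 to 60 N. Pads are 15 mm wide; open, the fingers measure 128 mm over their backs; the gripper's body (75 mm by 188 mm) begins 65 mm behind the grasp point.
Start: joints at [-1.475, 0.259, 1.535, -0, 1.348, -0.203], TCP at [161.926, -525.628, 218.653] pointing down, gripper open.
Joint ranges: [-3.14, 3.14], [-0.91, 2.08], [0.19, 2.58], [-1.22, 4.36], [0.22, 2.71], [-3.12, 3.12]. Speed limits (rad/s): [2.57, 2.57, 3.14, 3.14, 3.14, 3.14].

### API

Orientations are given as [roll, pitch, yaw] about the fixed x, y, z axes, in that order (R = Rz(yaw) Ry(pitch) Rx(roll)).
In Python, from bench import robot gives the robot as it stands. The module is installed in compiled form; this text tells all that it offers. Calls block until the motion is done:
- robot.move_ptp(position, orientation): joint-space move of the TCP to a pose.
- robot.move_linear(position, ori=None, speed=150, f_stop=None): straight line of the TCP; ori=None keeps the orientation; speed is the mean speed in mm/s. With f_stop (N) it stops when the force on the tool has changed by that much, and returns True; else False.
- robot.move_j(angles): joint-space move.
- robot.move_gripper(opening): opening from 0.0 (shut) to 1.0 (fully open); the grip force is fixed at half the most; returns when the fingers have stopped.
- robot.sleep(seconds).
- robot.inverse_kinematics(position, orientation): joint angles nearest the present ones, or None.
- robot.get_image(name): name is "side" or "top" or "wrist"; returns a dict with "img" (480x640x3 uint8, blue, green, red), "fovy" (degrees; the focal length in pixels is half the picture's height over the tangent of half this angle, whatever the lens; pixels are square), "cx", "cy" (the principal point, pixels), "eye" and "orientation" of the camera in the world. Camera axes: x right, y down, z forward; pixel columns grow to the right and rows downward; lengths in mm; the calibration is good to about 2 mm. The wrist camera is an equidistant fisheye: a pixel r from the principal point sees the ray r / f radians off the axis. A picture is of the moment at which its call begins. There is no depth.
A pose or a line that the arm cannot do raises robot.MotionError and nothing moves.
- robot.hand_in(): hands the job in; it is judged then, once.
Readings, each from a call of its own:
- robot.current_t(): time.
- robot.current_qpos(): joint angles.
- robot.current_joint_vel(): joint speeds.
- robot.current_joint_efforts(): joint torques, N m.
- robot.current_tcp_pos(): TCP position.
- robot.current_eef_rot(): TCP orientation.
- robot.current_contact_force(): force on the tool from outside, world axes, zero at the start.
- robot.current_ft_torque(): the same for the moment, N m.
- robot.current_gripper_width(): opening from 0.0 (shut) to 1.0 (fully open).
- robot.current_finger_force(): force on a finger pad.
Only numpy, scipy, OpenCV 4.12 (cv2) and the standard library are available. Lean on these libraries where they do the work, as an engineer would, in place of code of your own. Each camera call takes 0.05 s, during which the arm holds its last target. There are 200 camera calls.

### The job

Charge the ball mill: empty all eight grinding balls from the measuring jug into the porcelain jar and stand the jug back upright on the bench. Then fetch the jar's lid from the other side of the tumblers on the ware board and hold it level about a finger's breadth above the jar's rim, centred over the mouth with the ends of its crossbar over the two lugs, not touching the jar, so that I can wipe the rim and swing the bolts up. Finish while still holding the lid there, and leave the tumblers and the capped pot undisturbed.

Things in the scene. Friction and masses are not known exactly. Their poses are not given: they have to be found in the camera images.
- jar: open porcelain ball-mill jar; heavy, does not move. Origin: centre of its underside, z up. Body 130 mm across, narrowing above 104 mm to a 112 mm neck; rim 145 mm high, mouth 92 mm inside, inner floor 12 mm high. A steel neck band carries two lugs, at the jar's +y and -y, each reaching 84 mm from the axis, 122 to 136 mm high; a swing bolt with wing nut hangs from each, 77 mm from the axis
- jar_rim (a point): centre of the jar's mouth, level with the top of the rim (145 mm above the bench); axes as the jar's (y towards a lug)
- lid: the jar's lid, about 0.6 kg, lying on the bench gasket down: porcelain disc, 112 mm across, 18 mm thick with its rubber gasket; over it a flat steel crossbar 178 mm long (lid's y), 26 mm wide, 24 to 32 mm above the underside, slotted at both ends; a lifting handle on top. Origin: centre of the underside (gasket face), z up. Either end of the bar may go to either lug
- lid_handle (a point): middle of the lid's lifting handle, 68 mm above its underside: a square bar 12 by 12 mm, 80 mm long along the lid's y (grip it across x), on two end posts with 60 mm between them; 30 mm free under it. Axes as the lid's
- jug: grey plastic measuring jug holding eight balls, 0.14 kg empty: round, tapered, 62 mm across at the base, 90 mm at the rim, 95 mm high, wall 3 mm, floor 4 mm; handle at its +y side. Origin: centre of the underside, z up. Its wall slopes downhill, so that the last balls roll out, only when it is tipped beyond 82 degrees; 95 to 100 empties it
- jug_rim (a point): centre of the jug's mouth, 95 mm above its underside; axes as the jug's
- jug_handle (a point): middle of the upright grip of the jug's handle, 78 mm from the jug's axis towards its +y, 54 mm above its underside: 14 mm wide along the jug's x (grip it across that), 10 mm deep along y, 21 to 87 mm high; about 34 mm free between it and the wall, bridged at top and bottom. Axes as the jug's
- board: wooden ware board fixed on the bench between the jar and the lid, 220 (its x) by 100 by 18 mm high; origin: centre of its underside
- tumbler0: bisque-fired tumbler, loose, 62 mm across the rim, 92 mm high, standing on the ware board; origin: centre of its underside (18 mm above the bench)
- tumbler1: bisque-fired tumbler, loose, 62 mm across the rim, 96 mm high, standing on the ware board; origin: centre of its underside (18 mm above the bench)
- tumbler2: bisque-fired tumbler, loose, 62 mm across the rim, 100 mm high, standing on the ware board; origin: centre of its underside (18 mm above the bench)
- pot: small white plastic pot with a screw cap, loose, 64 mm across, 85 mm high; origin: centre of its underside
- ball0_center (a point): centre of one of the eight ceramic grinding balls, 22 mm diameter, 20 g
- ball1_center (a point): centre of one of the eight ceramic grinding balls, 22 mm diameter, 20 g
- ball2_center (a point): centre of one of the eight ceramic grinding balls, 22 mm diameter, 20 g
- ball3_center (a point): centre of one of the eight ceramic grinding balls, 22 mm diameter, 20 g
- ball4_center (a point): centre of one of the eight ceramic grinding balls, 22 mm diameter, 20 g
- ball5_center (a point): centre of one of the eight ceramic grinding balls, 22 mm diameter, 20 g
- ball6_center (a point): centre of one of the eight ceramic grinding balls, 22 mm diameter, 20 g
- ball7_center (a point): centre of one of the eight ceramic grinding balls, 22 mm diameter, 20 g
There are look-alikes about, which are no part of the job. Leave any blue or green look-alike of the jug alone.

How it is judged:
By the outcome, as a careful person would: the job done as asked, in the order asked, and still so for the second after the job is handed in, while the arm keeps its last pose, push and grip.
It also fails if it takes over 69 s, if anything falls off the work surface, if the arm or the gripper's body presses on something with over 40 N, if the wrist force passes 120 N, or if a joint passes its speed limit or range.

## Working session

There is one attempt and no reset: what is moved stays moved. The work goes in short steps, each a Python script; the robot and the scene stay as the last script left them, time stands still between calls to the robot, and variables do not carry over. Pictures are saved under pics/ and viewed, at most 12 in all, crops included, and the job is handed in when it is done.

```bash
mkdir -p pics
cat > h.py <<'E'
from bench import robot
import numpy as np, cv2, json
from scipy.spatial.transform import Rotation as R
def snap(n,f):
    d=robot.get_image(n); cv2.imwrite(f'pics/{f}.png',d['img'])
    json.dump({k:(np.array(v).tolist()) for k,v in d.items() if k!='img'},open(f'pics/{f}.json','w')); return d
def ray(f,u,v):
    d=json.load(open(f'pics/{f}.json')); fl=240/np.tan(np.radians(d['fovy'])/2)
    x,y=u-d['cx'],v-d['cy']; o=d['orientation']
    M=np.array(o) if np.ndim(o)==2 else R.from_euler('xyz',o).as_matrix()
    if f.startswith('wrist'):
        r=np.hypot(x,y); a=r/fl; c=np.array([x/r*np.sin(a),y/r*np.sin(a),np.cos(a)]) if r>0 else np.array([0,0,1.])
    else: c=np.array([x/fl,y/fl,1.])
    c=M@c; return np.array(d['eye']),c/np.linalg.norm(c)
def atz(f,u,v,z):
    e,c=ray(f,u,v); return (e+c*(z-e[2])/c[2]).round(1)
def tri(*obs):
    A=np.zeros((3,3));b=np.zeros(3);L=[ray(*o) for o in obs]
    for e,c in L: P=np.eye(3)-np.outer(c,c);A+=P;b+=P@e
    p=np.linalg.solve(A,b); return p.round(1),[float(np.linalg.norm((np.eye(3)-np.outer(c,c))@(p-e)).__round__(1)) for e,c in L]
E
python3 - <<'E'
from h import *
for n in('top','side','wrist'):
    d=snap(n,n+'0'); print(n,d['fovy'],d['cx'],d['cy'],d['eye'],d['orientation'])
print(robot.current_eef_rot(),robot.current_t())
a=[cv2.imread(f'pics/{n}0.png') for n in('top','side')]
E
```

```text
top 53.13112374010308 319.4619754473668 240.9171798254609 [418.68878432   7.82682554 993.54145532] [-2.92145872  0.002951   -1.54559653]
side 52.89718794429157 314.245675361601 228.27399196882575 [ 289.14136388 -520.18461495  794.95698102] [-2.42600017e+00  4.87598758e-04 -5.34634997e-01]
wrist 65.70646984690485 320.7183162108876 243.4328868691092 [ 240.1897819  -501.04510215  383.57158242] [ 2.84437876e+00  2.73780864e-03 -1.27167248e+00]
[-3.14017948e+00 -2.80526662e-04  2.98831586e-01] 0.15
```

View pics/top0.png

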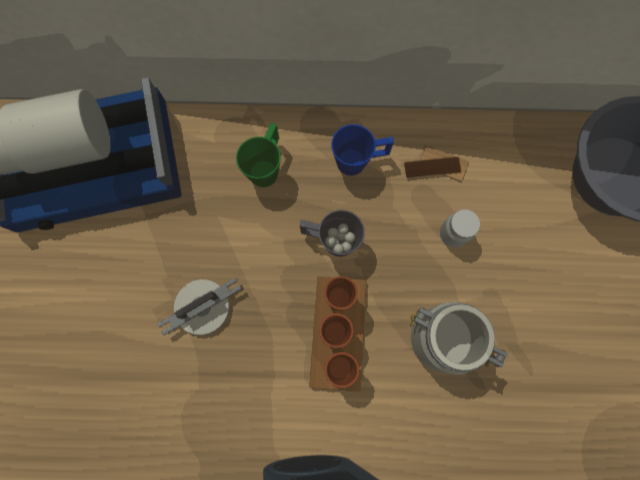

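View pics/side0.png

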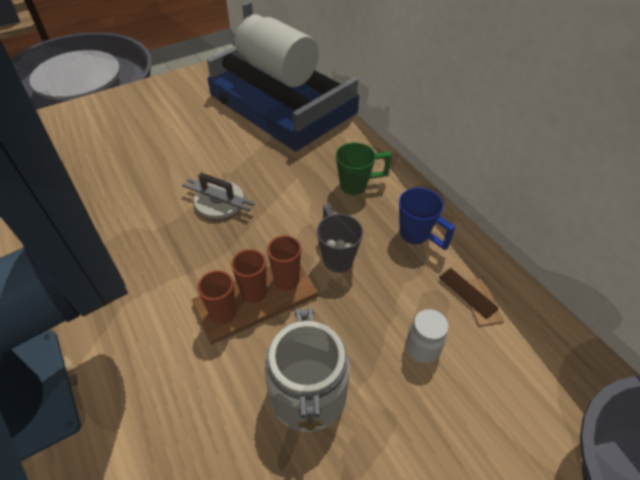

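The grey jug holding the balls is at top (342,233) and side (340,243). The green mug at top (260,158) and the blue one at top (353,150) are empty look-alikes of the wrong colour. The lid is at top (202,307), the jar at (460,338), the tumblers at (341,293), (337,331) and (342,370), and the pot at (463,226). One enlarged crop will confirm this.

Run:
```python
import cv2,numpy as np
t=cv2.imread('pics/top0.png');s=cv2.imread('pics/side0.png')
r=lambda a,k:cv2.resize(a,None,fx=k,fy=k,interpolation=cv2.INTER_CUBIC)
# top crops at x4: jug (290..390,200..270), lid (150..250,270..345)
A=np.vstack([r(t[200:270,290:390],4),r(t[270:345,150:250],4)])
B=np.vstack([r(s[200:275,300:400],4),r(s[165:235,170:270],4)])
cv2.imwrite('pics/c1.png',np.hstack([A,B]))
A=np.vstack([r(t[295:385,405:515],3.6)]);B=r(s[310:435,255:365],3.6)
A2=r(t[200:250,435:545],3.6)
print(A.shape,A2.shape,B.shape)
C=np.vstack([A,A2]);h=max(C.shape[0],B.shape[0]);p=lambda a:np.pad(a,((0,h-a.shape[0]),(0,0),(0,0)))
cv2.imwrite('pics/c2.png',np.hstack([p(C),p(B)]))
```

```text
(324, 396, 3) (180, 396, 3) (450, 396, 3)
```

View pics/c1.png

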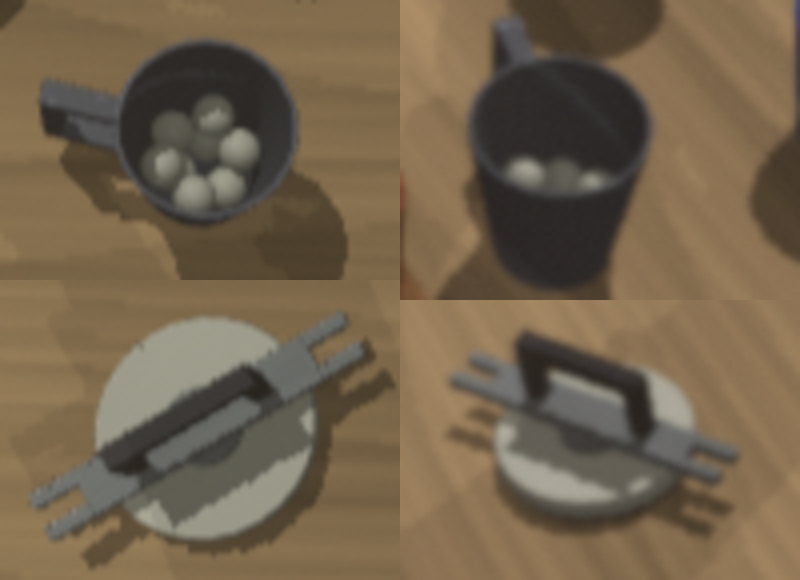

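View pics/c2.png

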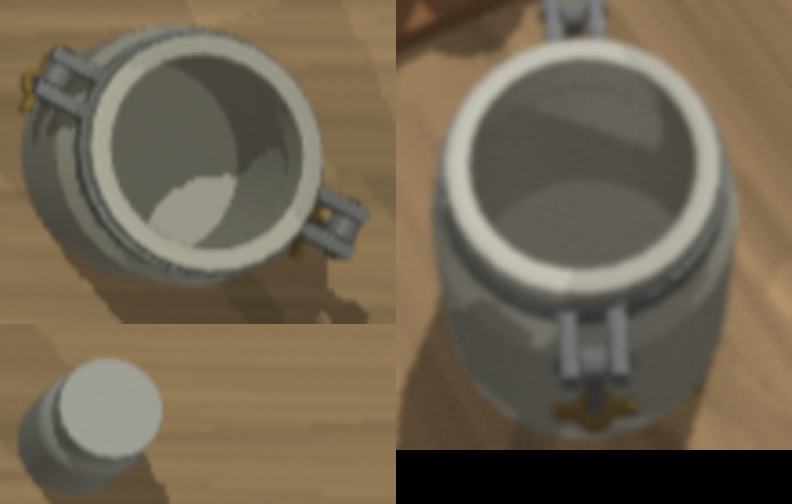

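Run:
```python
from h import *
P=lambda n,a,b:print(n,*tri(('top0',*a),('side0',*b)))
P('jugrim',(342.1,232.1),(340,231.1))
P('jughtop',(300.25,223.25),(327.5,204.5)); print(atz('top0',300.25,223.25,87),atz('side0',327.5,204.5,87))
P('lidh',(195.75,303.75),(216,179.5))
P('barL',(161.75,329),(186.5,182.25));P('barR',(238,283.75),(251.25,206.75))
P('jarrim',(462.2,337.6),(306.9,355.8))
a=atz('top0',418.9,315,136);b=atz('top0',504.4,360.3,136);print('lugs',a,b,(a+b)/2,np.degrees(np.arctan2(*(a-b)[1::-1])))
a=atz('side0',255+(574-396)/3.6,310,136);print(a)
for i,(u,v) in enumerate([(341,293),(337,331),(342,370)]):print('t',i,atz('top0',u,v,18+96))
for u,v,z in((465.3,223.3,85),):print('pot',atz('top0',u,v,z))
print('board',[atz('top0',*c,18) for c in((317,277),(367,279),(361,390),(310,388))])
print('blue',atz('top0',353,147,95),atz('top0',391,147,80),'green',atz('top0',260,158,95))
```

```text
jugrim [638.  -27.6  94.7] [0.2, 0.2]
jughtop [658.2  53.7  83.8] [1.6, 1.6]
[655.8  54.   87. ] [658.2  50.9  87. ]
lidh [495.9 248.6  74.2] [0.2, 0.2]
barL [447.8 324.3  27.5] [0.3, 0.3]
barR [541.9 178.7  27.1] [0.0, 0.0]
jarrim [ 443.3 -237.6  140.9] [0.3, 0.3]
lugs [ 480.5 -164.   136. ] [ 406.5 -310.4  136. ] [ 443.5 -237.2  136. ] 63.18502334366749
[ 480.4 -166.2  136. ]
t 0 [518.5 -26.6 114. ]
t 1 [449.9 -20.4 114. ]
t 2 [382.2 -30.4 114. ]
pot [ 664.1 -268.4   85. ]
board [array([561. ,  19.3,  18. ]), array([559.4, -83. ,  18. ]), array([341.5, -72.1,  18. ]), array([342.7,  27.2,  18. ])]
blue [814.2 -46.8  95. ] [ 822.7 -125.2   80. ] green [786.3 138.5  95. ]
```

```bash
cat > jug.py <<'E'
from h import *
JAR=np.array([443.4,-237.3]); JUG=np.array([638.,-27.6]); HD=np.radians(76.6)
def Rz(a): return R.from_euler('z',a).as_matrix()
# grip in jug frame: closing along x; tool z tilted e from down toward -y; GZ grasp height
def Tgrip(e,GZ,flip=1):
    z=np.array([0,-np.sin(e),-np.cos(e)]); y=np.array([flip,0,0.]); x=np.cross(y,z)
    Rg=np.c_[x,y,z]; return Rg, np.array([0,78,GZ])+19*z
def tool(Rj,pj,g):
    Rg,tg=g; return pj+Rj@tg,R.from_matrix(Rj@Rg).as_euler('xyz')
def jugpose(yaw,tip,ax,lip=None,org=None):
    """jug y heading yaw; tip about ax: 'x' (mouth to -y), 'y+'/'y-' sideways"""
    t=R.from_rotvec(tip*np.array({'x':[1,0,0],'y+':[0,1,0],'y-':[0,-1,0]}[ax])).as_matrix()
    Rj=Rz(yaw-np.pi/2)@t
    l=45*np.array({'x':[0,-1,0],'y+':[1,0,0],'y-':[-1,0,0]}[ax])+[0,0,95]
    return (Rj, np.array(org) if lip is None else np.array(lip)-Rj@l)
E
python3 - <<'E'
from jug import *
ik=robot.inverse_kinematics
for flip in (1,-1):
  for e in np.radians([0,25,50,75,90]):
    g=Tgrip(e,60,flip)
    p,o=tool(*jugpose(HD,0,'x',org=[*JUG,0]),g); q=ik(p,o); p2,o2=tool(*jugpose(HD,0,'x',org=[*JUG,160]),g); q2=ik(p2,o2)
    print(flip,round(np.degrees(e)),'grasp',None if q is None else np.round(q,2),q2 is not None)
    if q is None: continue
    for ax in('x','y+','y-'):
      ok=[]
      for dirn in np.radians(range(0,360,20)): # pour direction
        yaw={'x':dirn+np.pi,'y+':dirn+np.pi/2,'y-':dirn-np.pi/2}[ax]
        d=np.array([np.cos(dirn),np.sin(dirn)]); lip=[*(JAR-22*d),180]
        qs=[ik(*tool(*jugpose(yaw,np.radians(t),ax,lip=lip),g)) for t in(30,50,75,100)]
        if all(x is not None for x in qs):
            ok.append((round(np.degrees(dirn)),round(max(np.abs(np.diff(qs,axis=0)).max(0)),1)))
      print('   ',ax,ok)
E
```

```text
1 0 grasp [-0.1   0.6   1.46  0.    1.08  0.14] True
    x [(0, np.float64(0.4)), (20, np.float64(0.3)), (120, np.float64(5.1)), (180, np.float64(0.7)), (200, np.float64(0.5)), (220, np.float64(0.4)), (240, np.float64(0.3)), (260, np.float64(0.3)), (280, np.float64(0.3))]
    y+ [(0, np.float64(0.3)), (20, np.float64(0.3)), (40, np.float64(0.3)), (160, np.float64(1.0)), (180, np.float64(0.7)), (200, np.float64(0.5)), (220, np.float64(0.3)), (240, np.float64(0.3)), (260, np.float64(0.3)), (280, np.float64(0.3)), (300, np.float64(0.4)), (340, np.float64(0.4))]
    y- [(0, np.float64(0.3)), (20, np.float64(0.3)), (200, np.float64(5.8)), (220, np.float64(0.4)), (240, np.float64(0.3)), (260, np.float64(0.3)), (280, np.float64(0.3)), (300, np.float64(0.4)), (320, np.float64(0.4)), (340, np.float64(0.4))]
1 25 grasp [ 0.12  0.73  1.31 -0.43  1.29  0.51] True
    x [(0, np.float64(0.4)), (20, np.float64(0.4)), (40, np.float64(5.9)), (120, np.float64(5.1)), (140, np.float64(3.0)), (160, np.float64(1.2)), (180, np.float64(0.8)), (200, np.float64(0.6)), (220, np.float64(0.5)), (240, np.float64(
[... 6786 characters left out ...]
.5)), (180, np.float64(0.4)), (200, np.float64(0.3)), (220, np.float64(0.4)), (240, np.float64(5.8)), (260, np.float64(5.8)), (280, np.float64(5.6))]
    y+ [(100, np.float64(0.4)), (120, np.float64(0.4)), (140, np.float64(0.4)), (160, np.float64(0.5)), (180, np.float64(0.5)), (200, np.float64(0.5)), (300, np.float64(5.8)), (320, np.float64(5.8)), (340, np.float64(5.8))]
    y- [(0, np.float64(0.5)), (20, np.float64(0.5)), (100, np.float64(0.5)), (120, np.float64(0.5)), (140, np.float64(0.4)), (300, np.float64(0.5)), (320, np.float64(0.5)), (340, np.float64(0.5))]<sys>:0: UserWarning: Gimbal lock detected. Setting third angle to zero since it is not possible to uniquely determine all angles.
```

Run:
```python
from jug import *
g=Tgrip(0,60,1)
def up(z): return tool(*jugpose(HD,0,'x',org=[*JUG,z]),g)
robot.move_gripper(0.6)
robot.move_ptp(*up(150)); print(robot.current_t())
robot.move_linear(up(0)[0],speed=120)
robot.move_gripper(0.0); print('w',robot.current_gripper_width()*93,robot.current_finger_force(),robot.current_t())
robot.move_linear(up(170)[0],speed=120)
print(robot.current_contact_force(),robot.current_gripper_width()*93,robot.current_t())
a=snap('side','side1')['img'];b=snap('top','top1')['img']
cv2.imwrite('pics/v1.png',np.hstack([cv2.resize(a[60:340,200:500],(400,373)),cv2.resize(b[100:380,200:500],(400,373))]))
qs=[robot.inverse_kinematics(*tool(*jugpose(np.radians(40),np.radians(t),'x',lip=[*(JAR-22*np.array([np.cos(np.radians(220)),np.sin(np.radians(220))])),z]),g)) for t,z in((20,270),(45,230),(45,187),(60,187),(75,187),(90,187),(98,187))]
for q in qs: print(None if q is None else np.round(q,2))
```

```text
3.6083
w 13.955022986721263 29.994880724698305 5.7417
[-0.71003947 -0.55984207 -3.40238034] 13.859047877402048 7.3083
[-0.65  0.18  1.58  0.35  1.31  0.14]
[-0.95  0.16  1.78  0.8   1.36 -0.32]
[-0.95  0.21  1.84  0.82  1.29 -0.4 ]
[-1.11  0.25  1.91  1.01  1.46 -0.63]
[-1.24  0.36  1.96  1.13  1.65 -0.82]
[-1.33  0.51  2.    1.2   1.83 -0.98]
[-1.35  0.6   2.    1.22  1.93 -1.06]<sys>:0: UserWarning: Gimbal lock detected. Setting third angle to zero since it is not possible to uniquely determine all angles.
```

View pics/v1.png

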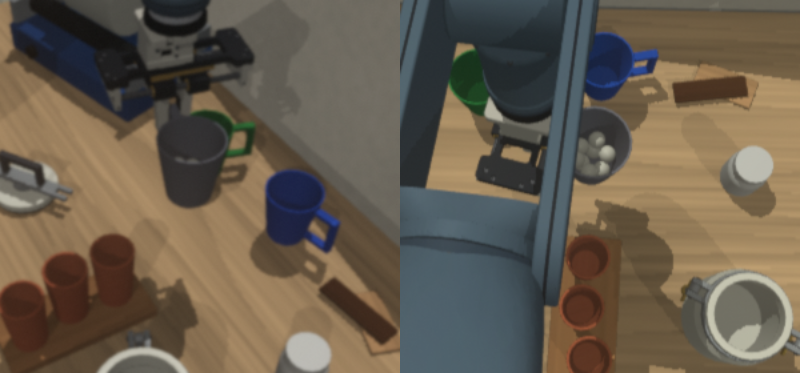

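The jug hangs upright in the gripper at crop (190,160) with the balls inside. The tumblers and pot have not moved. Next is the pour.

```bash
cat > pour.py <<'E'
from jug import *
g=Tgrip(0,60,1); D=np.radians(220); d=np.array([np.cos(D),np.sin(D)])
def P(t,z,off=22): return tool(*jugpose(np.radians(40),np.radians(t),'x',lip=[*(JAR-off*d),z]),g)
E
python3 -W ignore - <<'E'
from pour import *
robot.move_linear(*P(20,270),speed=170)
robot.move_linear(*P(45,230),speed=120)
robot.move_linear(*P(47,187),speed=100); print(robot.current_t())
snap('side','side2a')
for t in (57,66,75,84,92,98): robot.move_linear(*P(t,187),speed=45)
print(robot.current_t()); robot.sleep(0.7)
a=snap('side','side2')['img'];b=snap('top','top2')['img'];w=snap('wrist','wrist2')['img'];a0=cv2.imread('pics/side2a.png')
f=lambda i:cv2.resize(i,(400,300))
cv2.imwrite('pics/v2.png',np.vstack([np.hstack([f(a0[180:420,180:500]),f(a[180:420,180:500])]),np.hstack([f(w),f(b[200:440,320:640])])]))
print(robot.current_contact_force(),robot.current_t())
E
```

```text
9.9333
13.525
[ 0.37315808 -0.30418833 -1.17491421] 14.375
```

View pics/v2.png

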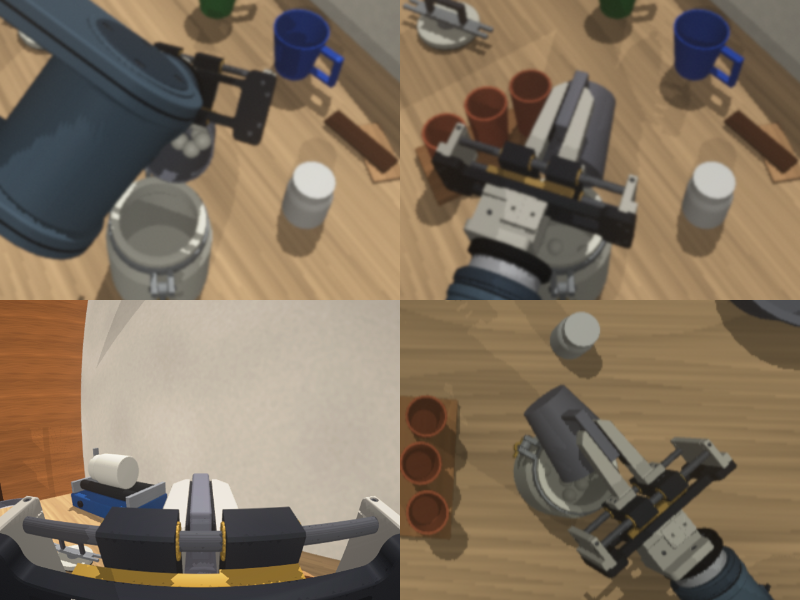

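The jug is fully tipped over the jar mouth, at about (570,430) in the top panel, and balls show inside the mouth. The force reading fell to roughly the weight of the empty jug. I'll right it, check the jar and jug, and put the jug back.

```bash
python3 -W ignore - <<'E'
from pour import *
robot.move_linear(*P(75,235),speed=120)
robot.move_linear(*P(30,275),speed=150)
up=lambda z:tool(*jugpose(HD,0,'x',org=[*JUG,z]),g)
robot.move_linear(*up(120),speed=200)
a=snap('side','side3')['img'];b=snap('top','top3')['img']
print(robot.current_contact_force(),robot.current_t())
f=lambda i:cv2.resize(i,(400,300),interpolation=cv2.INTER_CUBIC)
cv2.imwrite('pics/v3.png',np.vstack([np.hstack([f(a[295:415,230:390]),f(a[110:230,260:420])]),np.hstack([f(b[280:400,380:540]),f(b[150:270,280:440])])]))
E
```

```text
[-0.63601521 -0.02215565 -1.29133653] 17.375
```

View pics/v3.png

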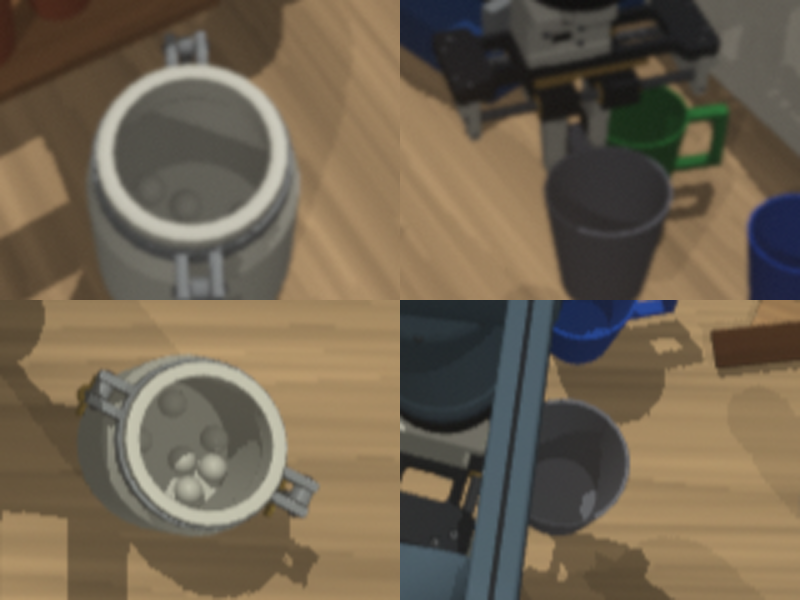

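```bash
python3 -W ignore - <<'E'
from pour import *
up=lambda z:tool(*jugpose(HD,0,'x',org=[*JUG,z]),g)
robot.move_linear(up(12)[0],speed=120)
print(robot.move_linear(up(-4)[0],speed=25,f_stop=4), robot.current_tcp_pos()[2]-up(0)[0][2])
robot.move_gripper(0.45)
robot.move_linear(up(140)[0],speed=150)
# go above lid
LID=np.array([495.5,250.0]); ya=np.radians(122.9)
best=None
for k in (ya,ya-np.pi):
    q=robot.inverse_kinematics([*LID,190],[np.pi,0,k-np.pi/2])
    q2=robot.inverse_kinematics([443.4,-237.3,210],[np.pi,0,np.radians(63.2)-np.pi/2+(k-ya)])
    print(k,q,q2)
k=ya-np.pi
robot.move_ptp([*LID,190],[np.pi,0,k-np.pi/2])
b=snap('top','top4')['img'];w=snap('wrist','wrist4')['img']; a=snap('side','side4')['img']
print(robot.current_t())
f=lambda i:cv2.resize(i,(400,300),interpolation=cv2.INTER_CUBIC)
cv2.imwrite('pics/v4.png',np.vstack([np.hstack([f(a[185:305,260:420]),f(w)]),np.hstack([f(b[280:400,380:540]),f(b[170:290,280:440])])]))
E
```

```text
True -0.4440660813061328
2.1450096507010312 [ 2.66281987e-01  2.88193141e-01  1.56680498e+00 -4.44089210e-16
  1.28659453e+00  1.26286499e+00] [-7.13537852e-01  1.80042985e-01  1.65818141e+00 -4.44089210e-16
  1.30336826e+00  1.32500671e+00]
-0.9965830028887619 [ 0.26628199  0.28819314  1.56680498  0.          1.28659453 -1.87872766] [-0.71353785  0.18004298  1.65818141  0.          1.30336826 -1.81658594]
22.6083
```

View pics/v4.png

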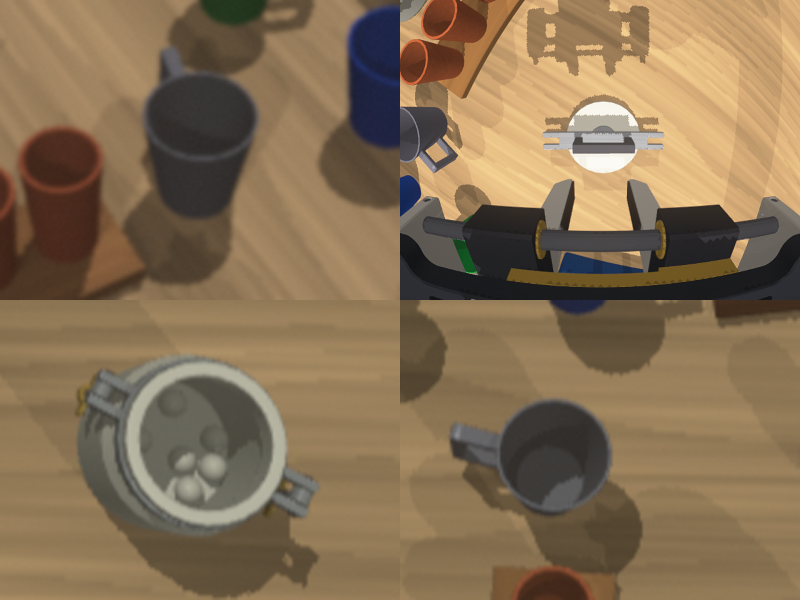

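The jug stands upright and empty, and the balls are in the jar. The wrist panel shows the handle bar running along the closing line, at about (604,146), so the tool yaw needs a quarter turn before I grasp it.

```bash
python3 -W ignore - <<'E'
from h import *
c=atz('wrist4',(604-400)*1.6,146*1.6,74); print('handle by wrist',c)
LID=np.array([495.5,249.5]); ya=np.radians(122.9)
robot.move_ptp([*LID,150],[np.pi,0,ya])
w=snap('wrist','wrist5')['img']
cv2.imwrite('pics/v5.png',w)
print(robot.current_t(),robot.current_qpos())
E
```

```text
handle by wrist [490.1 252.   74. ]
24.0583 [ 2.65319475e-01  3.22057550e-01  1.62276675e+00 -3.53216461e-05
  1.19650962e+00 -3.09634209e-01]
```

View pics/v5.png

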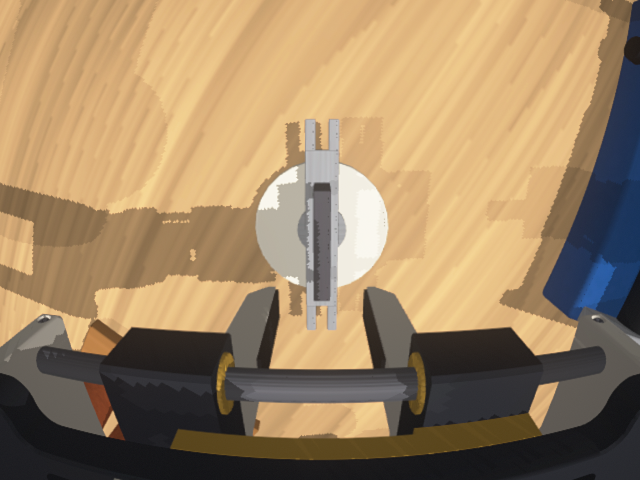

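The handle bar is now upright in the picture at column 322, rows 182–300, midway between the fingers and square to them. I'll grasp it.

```bash
python3 -W ignore - <<'E'
from h import *
a,b=atz('wrist5',322,185,74),atz('wrist5',322,300,74);print(a,b,(a+b)/2,np.degrees(np.arctan2(*(a-b)[1::-1])))
p,q=atz('wrist5',322,120,32),atz('wrist5',323,329,32);print(p,q,(p+q)/2,np.degrees(np.arctan2(*(p-q)[1::-1])))
LID=(p+q)[:2]/2
if np.linalg.norm(LID-[495.5,249.5])>5: LID=np.array([495.5,249.5])
ya=np.radians(122.9)
robot.move_linear([*LID,51],speed=110); robot.move_gripper(0.0)
print(robot.current_gripper_width()*93,robot.current_finger_force(),robot.current_contact_force())
robot.move_linear([*LID,100],speed=80)
robot.move_linear([*LID,255],speed=150)
print(robot.current_contact_force(),robot.current_ft_torque(),robot.current_t(),LID)
yj=np.radians(63.2)
robot.move_linear([560,60,265],[np.pi,0,np.radians(95)],speed=180)
robot.move_linear([443.4,-237.3,265],[np.pi,0,yj],speed=180)
robot.move_linear([443.4,-237.3,225],speed=80)
print(robot.current_t())
for n in('side','top','wrist'): snap(n,n+'6')
i=[cv2.imread(f'pics/{n}6.png') for n in('side','top','wrist')]
f=lambda i:cv2.resize(i,(400,300),interpolation=cv2.INTER_CUBIC)
cv2.imwrite('pics/v6.png',np.vstack([np.hstack([f(i[0]),f(i[0][260:440,190:430])]),np.hstack([f(i[1]),f(i[2])])]))
E
```

```text
[470.2 290.6  74. ] [515.2 221.4  74. ] [492.7 256.   74. ] 123.03550712486216
[446.4 327.6  32. ] [542.6 181.1  32. ] [494.5  254.35  32.  ] 123.29111617990424
11.774043799173347 30.000514090061188 [-2.40835096 -1.3852315   4.17902333]
[ 0.59721015 -0.32731196 -5.29475398] [-0.0015507  -0.13705358 -0.01865003] 27.65 [494.5  254.35]
31.5167
```

View pics/v6.png

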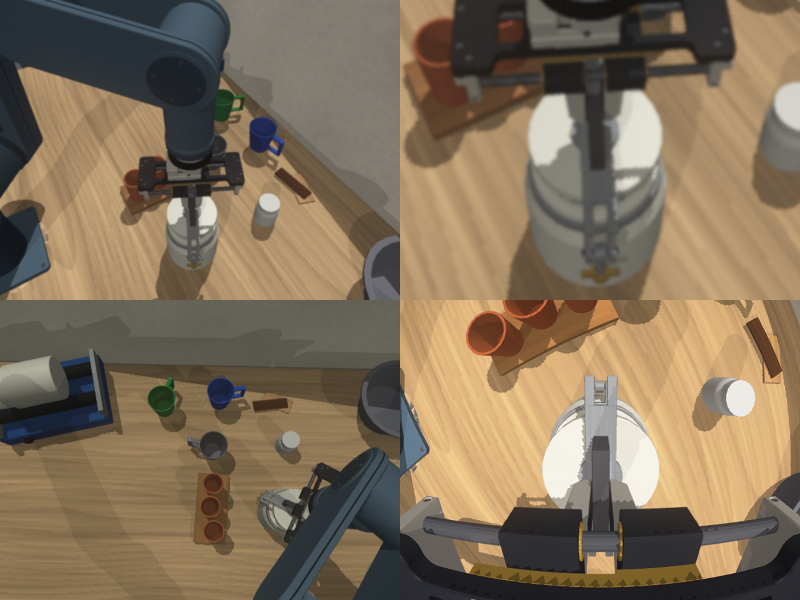

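```bash
python3 -W ignore - <<'E'
import cv2,numpy as np
w=cv2.imread('pics/wrist6.png');s=cv2.imread('pics/side6.png');t=cv2.imread('pics/top6.png')
f=lambda i,k:cv2.resize(i,None,fx=k,fy=k,interpolation=cv2.INTER_CUBIC)
A=f(w[110:260,220:430],1.9); # 399x285
B=f(s[300:440,260:360],4); # 400x560
C=f(t[370:450,400:500],4) # 400x320
L=np.vstack([f(w[110:250,220:420],2),C[:320]]) #400 x 600
L=L[:600]
B=np.pad(B,((0,600-B.shape[0]),(0,0),(0,0)))
cv2.imwrite('pics/v7.png',np.hstack([L,B])); print(L.shape,B.shape)
E
```

```text
(600, 400, 3) (600, 400, 3)
```

View pics/v7.png

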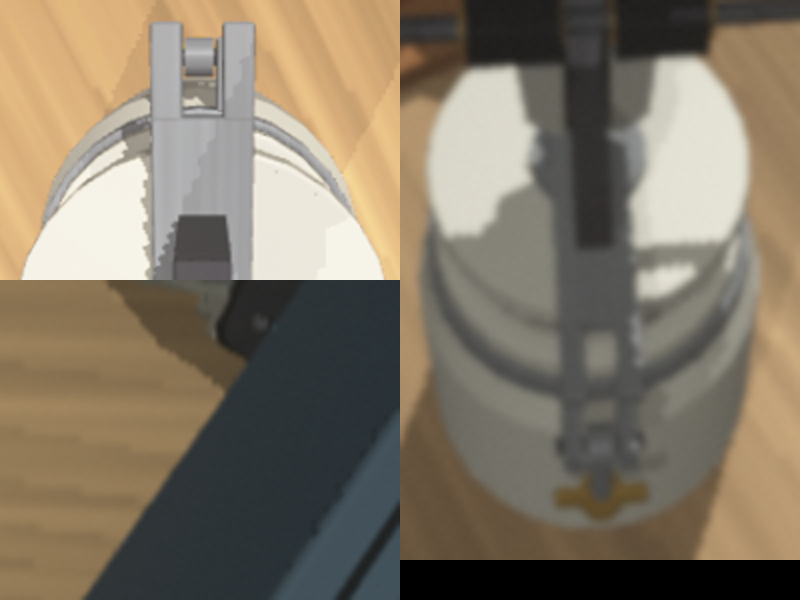

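```bash
python3 -W ignore - <<'E'
from h import *
u=np.array([np.cos(np.radians(63.2)),np.sin(np.radians(63.2))]);n=np.array([-u[1],u[0]]);J=np.array([443.4,-237.3])
def s(name,p): d=p[:2]-J; print(name,p,'along',(d@u).round(1),'across',(d@n).round(1))
s('far end bar',atz('wrist6',320.5+.7,121.5,206))
for z in(206,198): s('near end bar z%d'%z,atz('side6',310.7,399.5,z))
s('far handle top end',atz('wrist6',320.7+.3,217,248))
# near prong roots / slot start & disc sides in side view
s('slotroot near',atz('side6',260+200/4,300+328/4,206)); s('slotroot far',atz('wrist6',320.7,110+115/2,206))
# lug far pin as check of jar in wrist view
s('lug pin far wrist',atz('wrist6',220+200/2,110+55/2,131)); s('lug near side',atz('side6',260+203/4,300+440/4,131))
# disc width edges (top face z174+18) side view
l,r=atz('side6',260+28/4,300+160/4,192),atz('side6',260+348/4,300+160/4,192);s('discL',l);s('discR',r)
print(robot.current_tcp_pos(),robot.current_gripper_width()*93)
E
```

```text
far end bar [ 483.4 -159.   206. ] along 87.9 across -0.4
near end bar z206 [ 403.1 -318.6  206. ] along -90.7 across -0.7
near end bar z198 [ 404.6 -315.9  198. ] along -87.7 across -0.8
far handle top end [ 465.8 -193.5  248. ] along 49.2 across -0.2
slotroot near [ 413.7 -298.8  206. ] along -68.3 across -1.2
slotroot far [ 472.8 -179.5  206. ] along 64.8 across -0.2
lug pin far wrist [ 478.8 -166.7  131. ] along 79.0 across 0.2
lug near side [ 410.3 -305.6  131. ] along -75.9 across -1.3
discL [ 395.9 -211.4  192. ] along 1.7 across 54.1
discR [ 490.8 -267.6  192. ] along -5.7 across -56.0
[ 443.78308369 -237.61150938  225.70720924] 11.768295253549075
```

```bash
python3 -W ignore - <<'E'
from h import *
u=np.array([np.cos(np.radians(63.2)),np.sin(np.radians(63.2))]);J=np.array([443.4,-237.3])
f=lambda v,z:((atz('wrist6',321,v,z)[:2]-J)@u).round(1)
print('post base',f(217,206),'top edge',f(241,248),'row+1',f(242,248))
for v in (217,241):
    e,c=ray('wrist6',321,v); print(e.round(1))
    k=(39-((e[:2]-J)@u))/(c[:2]@u); print('z at along 39:',(e+k*c)[2].round(1))
E
```

```text
post base 39.5 top edge 39.4 row+1 38.9
[ 480.4 -164.   391.3]
z at along 39: 203.6
[ 480.4 -164.   391.3]
z at along 39: 247.0
```

The bar lines up over the lugs, and the lid is level and within about 1.5 mm of centre. I'll shift it slightly, lower it and hand in.

```bash
python3 -W ignore - <<'E'
from h import *
u=np.array([np.cos(np.radians(63.2)),np.sin(np.radians(63.2))]);J=np.array([443.4,-237.3])+1.3*u+0.3*np.array([-u[1],u[0]])
r=robot.move_linear([*J,210.5],[np.pi,0,np.radians(63.2)],speed=30,f_stop=6); robot.sleep(0.5)
print(r,robot.current_tcp_pos(),robot.current_eef_rot(),robot.current_contact_force(),robot.current_gripper_width()*93,robot.current_t())
if not r: print(robot.hand_in())
E
```

```text
False [ 443.72039077 -235.9974575   210.54282785] [ 3.14151910e+00 -9.34318406e-06  1.10302913e+00] [ 0.16343271  0.53540812 -4.88668223] 11.45318202400064 32.8
the job is handed in; nothing more can be done
None
```

The job is handed in at 32.8 s: the arm is holding the lid level about 14 mm above the jar's rim with its crossbar over both lugs, the emptied jug is upright on the bench, and the tumblers and pot look undisturbed. I could not count all eight balls in the jar: about six were visible below the rim, but the jug's floor looked clear, its weight reading matched empty, and I saw no balls on the bench.

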